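# Send a sample vial down the right chute

## Task

Swing the red-knobbed lever of the sample sorter all the way over to the side where the blue tray stands, and leave it there. Then drop the blue-capped vial into the sorter's hopper, so that it slides down the chute and comes to rest in the blue tray.

Things in the scene. Friction and masses are not known exactly. Their poses are not given: they have to be found in the camera images.
- vial_mid (a point): centre (half-way up) of the white sample vial with the blue screw cap: a cylinder 28 mm in diameter (cap 29 mm), 50 mm tall, 20 to 45 g, upright on a 4 mm black rubber mat on the bench. Vials with yellow, green and red caps stand on the same mat, all at least 80 mm apart centre to centre.
- sorter: the sample sorter, fixed: a hopper on clear panels over a tilting chute plate. Origin at the centre of its foot, on the bench; x away from the robot (lever at -x), y left, z up. The hopper's mouth is straight above the origin, rim 252 mm above the bench, opening 103 mm (x) by 130 mm (y), narrowing to 80 mm (y) lower down; its outer faces are at x = +-58, y = +-73 mm.
- lever (a joint): lean of the lever, and with it the chute plate, in rad: 0 upright, positive towards the sorter's +y, negative towards -y, stops at -0.8 and 0.8. Parts slide off on the side it leans to. It turns about a level shaft along the sorter's x axis, 125 mm above the bench and straight over the sorter's origin. Starts near upright, needs 2 to 3 N at the knob, stays where left.
- knob (a point): centre of the lever's red ball knob, 32 mm in diameter, on a 9 mm rod that leads down to the shaft. It is 150 mm from the shaft and 105 mm in front of the sorter's origin: at lever value q it lies at x = -105, y = 150 sin q, z = 125 + 150 cos q mm in the sorter's frame.
- blue_floor (a point): centre of the inner floor of the blue tray: open, 130 mm (sorter's x) by 144 mm (sorter's y), walls 4 mm thick, rim 45 mm above the bench. It stands fixed beside the sorter, 127 mm from its origin along +y or -y, axes as the sorter's; an equal yellow tray stands on the other side.

How it is judged:
By the outcome, as a careful person would: the job done as asked, in the order asked, and still so for the second after the job is handed in, with the robot touching nothing.
It also fails if it takes over 51 s, if anything falls off the work surface, if the arm or the gripper's body presses on something with over 40 N, if the wrist force passes 120 N, or if a joint passes its speed limit or range.

## Robot

A 6-joint arm with a two-finger parallel gripper is mounted at the origin on the work surface. World frame = base frame: x ahead of the robot, y to its left, z up, the work surface at z = 0. Lengths are in m, angles in rad, forces in N, time in s.
With the tool pointing down it reaches from about 0.35 to 0.975 m from the base axis. Payload 4.9 kg.
Tool frame: the origin (TCP) lies midway between the tips of the shut fingers; the grasp point (between the pads) lies 19 mm behind it; z points along the fingers, y is the direction in which the jaws open and shut (so a half turn about z gives the same grasp; the last joint's range is limited). The gripper opens to 85 mm and grips with 20 to 120 N. Pads are 22 mm wide; open, the fingers measure 114 mm over their backs; the gripper's body (76 mm by 85 mm) begins 54 mm behind the grasp point. The pads swing forward as they close: fully open they stand 13 mm farther back than shut.
Start: joints at [-1.321, 0.053, 1.613, -0, 1.476, -0.119], TCP at [0.225, -0.583, 0.231] pointing down, gripper open.
Joint ranges: [-3.01, 3.01], [-1.01, 2.22], [0.06, 2.58], [-1.02, 4.17], [0.09, 2.62], [-3.14, 3.14]. Speed limits (rad/s): [2.57, 2.57, 3.14, 3.14, 3.14, 3.14].

## Interface

Orientations are given as a rotation vector (axis times angle).
In Python, from station import ctrl gives the robot as it stands.
- The arm moves only by the tool apply_moves, never from a script. Its argument "rows" is a list of rows, each a list of 6 numbers: the shift along the tool's x, y, z in cm, then the turn, a rotation vector about the tool's x, y, z in units of 5 degrees (1.0 is 5 degrees). In form: [[x, y, z, rx, ry, rz], ...]. A call has 1 to 20 rows; each row is the pose to reach, as a shift and turn from the pose measured when the call began, along the tool's axes at that moment; what a row does not reach only later rows make up. A row lasts 1/10 s, in which the tool goes at most 50 mm and 8.59 degrees, less where a joint would pass 70% of its speed; a pose out of reach is approached as far as the arm can. A call with a gripper value outside its range is refused whole. "grip" is the closure, from 0 (fully open) to 1 (shut), set as the call begins (left out, the last holds). The fingers move at their own pace and stop on an object; "squeeze" is the grip in N (left out, the last holds). Time passes only in rows, so rows that repeat a pose let the fingers close. It gives the time, the measured TCP pose, the force and the opening at its end, in the units of the state.
- ctrl.get_obs(): the state, without advancing time (a new reading comes with each control period).
- ctrl.get_image(name): name is "scene" or "top"; returns a dict with "color" (420x560x3 uint8, blue, green, red), "mtx" (3x3 intrinsics, pixels), "D" ([k1, k2, p1, p2, k3] as OpenCV has them; the pictures are not rectified), "rvec" (rotation vector, rad) and "tvec" (3), from world to camera coordinates, as OpenCV has them. Camera axes: x right, y down, z forward; pixel columns grow to the right and rows downward; lengths in m; the calibration is good to about 2 mm. A picture is of the moment at which its call begins. There is no depth.
- ctrl.finish_job(): hands the job in, once; it reports no verdict.
The state is a dict: "t": time; "q": joint angles; "dq": joint speeds; "effort": joint torques, N m; "tool_pos": TCP position; "tool_rot": TCP orientation; "contact_force": force on the tool from outside, world axes, zero at the start; "wrist_torque": the same for the moment, N m; "opening": finger opening in m.
Only numpy, scipy, OpenCV 4.12 (cv2) and the standard library are available. Lean on these libraries where they do the work, as an engineer would, in place of code of your own. Each camera call takes 0.05 s, during which the arm holds its last target.

## Working session

There is one attempt and no reset: what is moved stays moved. The work goes in short steps, Python scripts to look and compute and a tool call to move; the robot and the scene stay as the last step left them, time stands still between calls to the robot, and variables do not carry over. Pictures are saved under pics/ and viewed, and the job is handed in when it is done.

Besides the shell and the picture viewer there is one more tool, called after ">>>" by a JSON object that holds its "fn" and its "kwargs", one argument or row to a line. apply_moves: Moves the arm, as the interface text tells. Its arguments: {"type":"object","properties":{"rows":{"type":"array","items":{"type":"array","items":{"type":"number"}}},"grip":{"type":"number"},"squeeze":{"type":"number"}},"required":["rows"]}

```bash
mkdir -p pics; ls; python3 - <<'E'
from station import ctrl
import cv2
o=ctrl.get_obs();print(o)
for n in("scene","top"):
    im=ctrl.get_image(n);cv2.imwrite(f"pics/{n}0.png",im["color"]);print(n,im["mtx"],im["D"],im["rvec"],im["tvec"])
E
```

```text
pics
{'t': 0.0, 'q': array([-1.32097911e+00,  5.33649278e-02,  1.61430353e+00, -2.38097133e-05,
        1.47602957e+00, -1.18982941e-01]), 'dq': array([ 0.00135375, -0.00106914, -0.00022838, -0.001451  , -0.00060908,
        0.00042531]), 'effort': array([ 3.63629961e-04, -3.93682051e+01, -3.70173383e+01, -5.73745365e-05,
        7.26628496e-03,  2.51039744e-06]), 'tool_pos': array([ 0.22515603, -0.5823529 ,  0.23005234]), 'tool_rot': array([-3.08626703e+00, -5.75651022e-01,  2.53168151e-04]), 'contact_force': array([-0.52285377, -0.3369959 ,  0.4278483 ]), 'wrist_torque': array([0.01852154, 0.01280937, 0.0010604 ]), 'opening': 0.08536394957453493}
scene [[400.05344935   0.         270.29277346]
 [  0.         400.05344935 209.97700718]
 [  0.           0.           1.        ]] [0.02930547 0.         0.         0.         0.        ] [ 2.10347562  1.81342462 -0.4165536 ] [-0.10201607 -0.41560388  1.28311261]
top [[446.43359834   0.         275.65941666]
 [  0.         446.43359834 210.17878071]
 [  0.           0.           1.        ]] [0.0024727 0.        0.        0.        0.       ] [ 2.17321362 -2.12011951  0.20048055] [0.01147679 0.57318897 1.16116315]
```

View pics/scene0.png

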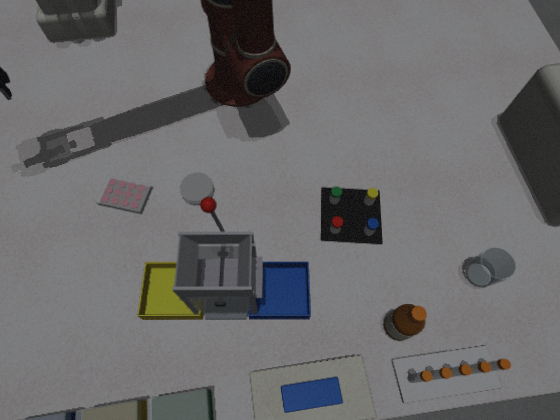

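View pics/top0.png

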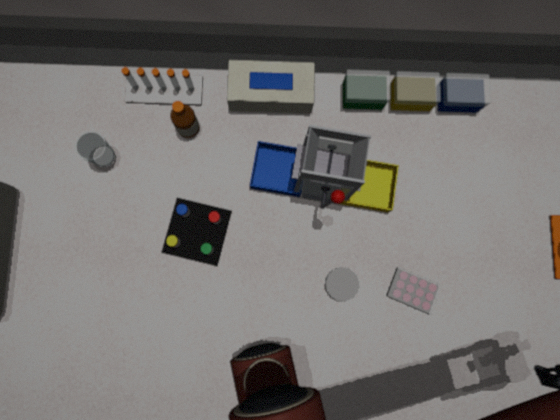

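Both views show the blue tray on the robot's left (+y). The blue vial is at about (373,223) in scene and (182,210) in top; the knob is at about (208,205) and (338,196). Next I'll measure with colour blobs and zooms.

```bash
cat > h.py <<'E'
import cv2,numpy as np
from scipy.optimize import least_squares
from station import ctrl
def cam(n):
    return ctrl.get_image(n)
def P(im,X):
    return cv2.projectPoints(np.asarray(X,float).reshape(-1,3),im["rvec"],im["tvec"],im["mtx"],im["D"])[0][:,0]
def ray(im,uv):
    p=cv2.undistortPoints(np.array([[uv]],float),im["mtx"],im["D"])[0,0]
    R=cv2.Rodrigues(im["rvec"])[0]; d=R.T@np.array([p[0],p[1],1]); c=-R.T@np.asarray(im["tvec"]).ravel(); return c,d
def atz(im,uv,z):
    c,d=ray(im,uv); return c+d*(z-c[2])/d[2]
def tri(ims,uvs):
    r=least_squares(lambda X:np.concatenate([P(i,X)[0]-u for i,u in zip(ims,uvs)]),atz(ims[0],uvs[0],.1)); return r.x,np.abs(r.fun).max()
def blobs(img,lo,hi,minA=15):
    h=cv2.cvtColor(img,cv2.COLOR_BGR2HSV); m=cv2.inRange(h,lo,hi)
    n,_,s,c=cv2.connectedComponentsWithStats(m)
    return [(c[i].round(1).tolist(),s[i].tolist()) for i in range(1,n) if s[i][4]>=minA]
E
python3 - <<'E'
from h import *
for n in("scene","top"):
    im=cam(n);I=im["color"]
    print(n,"red",blobs(I,(0,190,90),(6,255,255)),blobs(I,(172,190,90),(180,255,255)))
    print("blue",blobs(I,(100,150,60),(130,255,255)))
    print("yellow",blobs(I,(22,150,60),(35,255,255)))
    x,y=(130,180) if n=="scene" else (240,110)
    z=cv2.resize(I[y:y+150,x:x+200],None,fx=4,fy=4,interpolation=cv2.INTER_CUBIC);cv2.imwrite(f"pics/{n}z.png",z)
E
```

```text
scene red [([206.9, 202.8], [201, 198, 12, 11, 75]), ([337.3, 221.0], [332, 217, 11, 9, 64])] []
blue [([372.8, 222.8], [368, 218, 11, 11, 98]), ([293.2, 268.3], [263, 262, 46, 32, 79]), ([283.8, 292.1], [249, 267, 61, 49, 2248]), ([310.9, 394.2], [281, 377, 61, 35, 1524])]
yellow [([372.3, 192.9], [367, 188, 11, 11, 84]), ([163.2, 294.0], [138, 262, 64, 58, 1876])]
top red [([337.8, 195.5], [332, 190, 12, 12, 96]), ([213.0, 216.2], [209, 211, 10, 11, 77])] []
blue [([270.7, 80.5], [250, 73, 42, 16, 622]), ([273.1, 169.8], [251, 144, 44, 49, 1617]), ([181.3, 208.9], [176, 204, 12, 11, 104])]
yellow [([375.6, 187.9], [344, 161, 54, 50, 1474]), ([171.5, 240.4], [166, 235, 12, 12, 113])]
```

View pics/scenez.png

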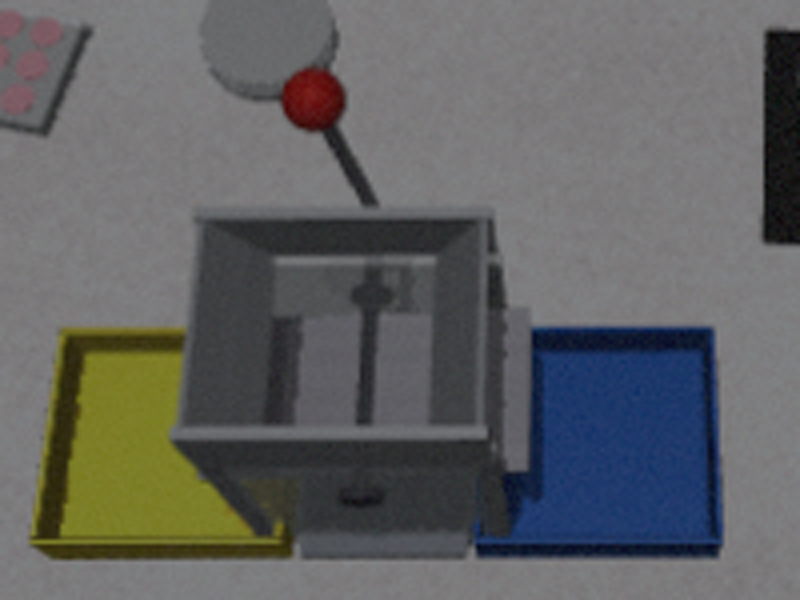

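View pics/topz.png

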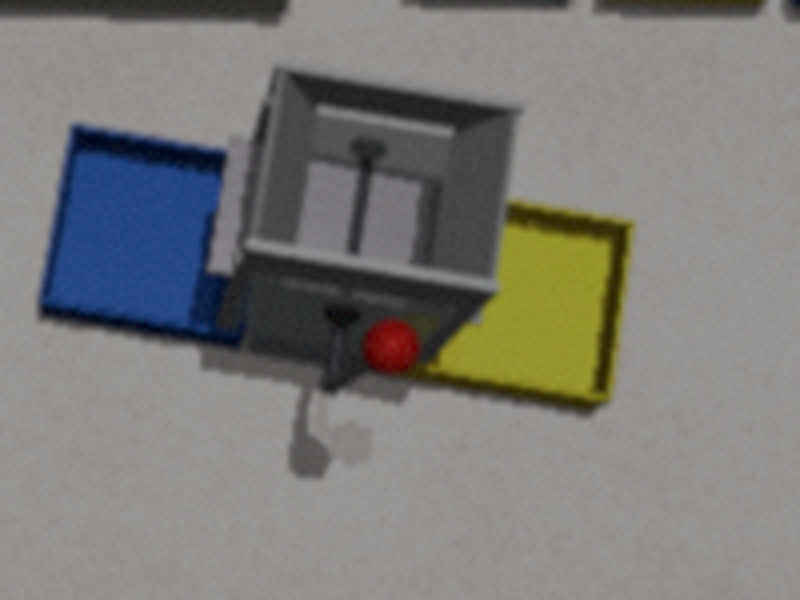

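```bash
cat >> h.py <<'E'
def S(p,X):
    c,s=np.cos(p[2]),np.sin(p[2]); X=np.asarray(X,float)
    return np.c_[p[0]+c*X[:,0]-s*X[:,1],p[1]+s*X[:,0]+c*X[:,1],X[:,2]]
E
python3 - <<'E'
from h import *
s,t=cam("scene"),cam("top")
C=np.array([[-58,-73,252],[-58,73,252],[58,73,252],[58,-73,252]])/1e3
us=np.array([[195,210],[493,212],[487,438],[172,432]])/4+[130,180]-.375
ut=np.array([[497,288],[248,242],[277,67],[522,108]])/4+[240,110]-.375
ks=np.array([313,99])/4+[130,180]-.375; kt=np.array([391,346])/4+[240,110]-.375
def kn(q): return np.array([[-.105,.150*np.sin(q),.125+.150*np.cos(q)]])
def f(p):
    X=S(p,np.r_[C,kn(p[3])])
    return np.r_[(P(s,X)-np.r_[us,[ks]]).ravel(),(P(t,X)-np.r_[ut,[kt]]).ravel()]
r=least_squares(f,[.6,0,0,0]);print("sorter",r.x.round(4));print(r.fun.reshape(-1,2).round(1))
print("knob tri",tri([s,t],[ks,kt]),"model",S(r.x,kn(r.x[3])))
print("knob at .8",S(r.x,kn(.8)))
T=np.array([[-.069,.203,.045],[.069,.203,.045]])
print("tray corners model",P(s,S(r.x,T)),P(t,S(r.x,T)),"seen",np.array([[712,328],[720,545]])/4+[130,180],np.array([[40,310],[75,127]])/4+[240,110])
for nm,a,b in(("blue",[372.8,222.8],[181.3,208.9]),("yellow",[372.3,192.9],[171.5,240.4]),("red",[337.3,221],[213,216.2])):
    X,e=tri([s,t],[a,b]);print(nm,X.round(4),e.round(2),atz(s,a,.05)[:2],atz(t,b,.05)[:2])
print(np.linalg.norm(r.x[:2]))
E
```

```text
sorter [ 0.676  -0.1047 -0.1528 -0.1048]
[[-0.1 -1.6]
 [-0.2 -1.9]
 [-0.3  0.1]
 [-1.2  1.4]
 [-0.3 -0.2]
 [-0.5  1. ]
 [-1.4  1.2]
 [-0.4 -2.9]
 [ 0.4 -2.1]
 [-0.4  0.2]]
knob tri (array([ 0.57034703, -0.10429637,  0.27409856]), np.float64(0.3371848612442818)) model [[ 0.56987562 -0.10423522  0.27417691]]
knob at .8 [[0.58864781 0.0176231  0.22950601]]
tray corners model [[309.85856788 259.46368584]
 [312.13025415 317.25613838]] [[246.61255186 185.63096882]
 [255.80742218 137.87879232]] seen [[308.   262.  ]
 [310.   316.25]] [[250.   187.5 ]
 [258.75 141.75]]
blue [0.5689 0.2797 0.0514] 0.31 [0.56844301 0.28086867] [0.56886141 0.27908204]
yellow [0.484  0.3014 0.0478] 0.3 [0.48518662 0.3013593 ] [0.48356195 0.30011573]
red [0.5511 0.1932 0.0517] 0.0 [0.55036198 0.19360313] [0.55130658 0.19340437]
0.6841021195936021
```

```bash
cat >> h.py <<'E'
from scipy.spatial.transform import Rotation as Ro
SP=[.676,-.1047,-.1528]
def rel(p,yaw):  # tool down, tool x at world yaw; half-turn picked nearest
    o=ctrl.get_obs();R=Ro.from_rotvec(o["tool_rot"]);out=[]
    for k in(0,np.pi):
        G=Ro.from_euler('z',yaw+k)*Ro.from_euler('x',np.pi)
        out.append((R.inv()*G).as_rotvec())
    w=min(out,key=np.linalg.norm)
    return np.r_[R.inv().apply(np.asarray(p)-o["tool_pos"])*100,np.degrees(w)/5].round(2)
def sp(x,y,z): return S(SP,[[x,y,z]])[0]
E
python3 - <<'E'
from h import *
p=sp(-.105,-.08,.267);print(p,rel(p,SP[2]))
E
```

```text
[ 0.56004689 -0.16778626  0.267     ] [ 4.619e+01 -2.664e+01 -3.590e+00 -1.000e-02  0.000e+00  5.980e+00]
```

>>> {"fn": "apply_moves", "kwargs": {
  "rows": [
    [11, -6, -2, 0, 0, 1.5],
    [22, -12, -3.6, 0, 0, 3],
    [32, -18, -3.6, 0, 0, 4.5],
    [40, -23, -3.6, 0, 0, 6],
    [44, -25.5, -3.6, 0, 0, 6],
    [46.2, -26.6, -3.6, 0, 0, 6],
    [46.2, -26.6, -3.6, 0, 0, 6],
    [46.2, -26.6, -3.6, 0, 0, 6],
    [46.2, -26.6, -3.6, 0, 0, 6],
    [46.2, -26.6, -3.6, 0, 0, 6],
    [46.2, -26.6, -3.6, 0, 0, 6],
    [46.2, -26.6, -3.6, 0, 0, 6],
    [46.2, -26.6, -3.6, 0, 0, 6],
    [46.2, -26.6, -3.6, 0, 0, 6]
  ],
  "grip": 1
}}

```text
t: 1.7
tool_pos: [0.5597, -0.1689, 0.2669]
tool_rot: [-3.132, 0.245, 0.001]
contact_force: [0.2, -0.3, 0.3]
opening: -0.0002
```

```bash
python3 - <<'E'
from h import *
o=ctrl.get_obs();print(o["t"],o["tool_pos"],o["opening"],o["contact_force"])
for q in(-.1,0,.15,.3,.45,.6,.7,.8,.85):
    p=sp(-.105,.15*np.sin(q)-.0305,.125+.15*np.cos(q)-.007);print(q,p.round(3),rel(p,SP[2]))
for n,(x,y) in(("scene",(130,150)),("top",(240,110))):
    I=cam(n)["color"];cv2.imwrite(f"pics/{n}1.png",cv2.resize(I[y:y+150,x:x+200],None,fx=4,fy=4,interpolation=cv2.INTER_CUBIC))
E
```

```text
1.7 [ 0.55971597 -0.1689253   0.26687762] -0.00016977816762038045 [ 0.18453497 -0.27245114  0.3057056 ]
-0.1 [ 0.565 -0.134  0.267] [ 0.   -3.57 -0.04 -0.    0.01 -0.03]
0 [ 0.568 -0.119  0.268] [-0.   -5.07 -0.11 -0.    0.01 -0.03]
0.15 [ 0.571 -0.097  0.266] [-0.01 -7.31  0.06 -0.    0.01 -0.03]
0.3 [ 0.574 -0.075  0.261] [-0.01 -9.5   0.56 -0.    0.01 -0.03]
0.45 [ 0.578 -0.054  0.253] [-2.000e-02 -1.159e+01  1.390e+00 -0.000e+00  1.000e-02 -3.000e-02]
0.6 [ 0.58  -0.035  0.242] [-2.000e-02 -1.354e+01  2.510e+00 -0.000e+00  1.000e-02 -3.000e-02]
0.7 [ 0.582 -0.023  0.233] [-3.000e-02 -1.473e+01  3.420e+00 -0.000e+00  1.000e-02 -3.000e-02]
0.8 [ 0.584 -0.013  0.223] [-3.000e-02 -1.583e+01  4.440e+00 -0.000e+00  1.000e-02 -3.000e-02]
0.85 [ 0.585 -0.007  0.217] [-3.000e-02 -1.634e+01  4.990e+00 -0.000e+00  1.000e-02 -3.000e-02]
```

View pics/top1.png

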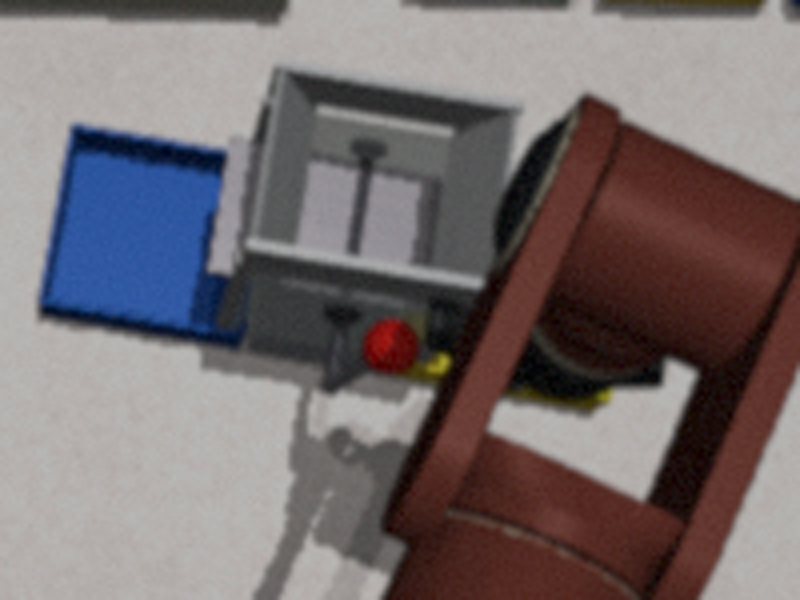

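View pics/scene1.png

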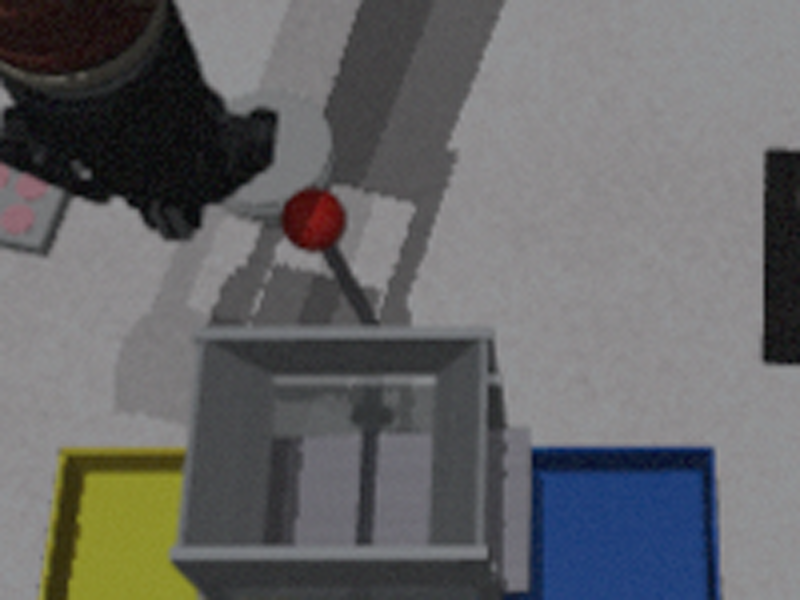

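```bash
python3 - <<'E'
from h import *
s=cam("scene");o=ctrl.get_obs();R=Ro.from_rotvec(o["tool_rot"])
for y in(0,-.015,-.03,-.045):
  print(y,[( (P(s,o["tool_pos"]+R.apply([0,y,z]))[0]-[130,150])*4).round().tolist() for z in(0,-.02,-.04,-.06,-.08,-.1)])
E
```

```text
0 [[179.0, 222.0], [170.0, 204.0], [161.0, 185.0], [151.0, 165.0], [140.0, 144.0], [129.0, 121.0]]
-0.015 [[210.0, 222.0], [201.0, 204.0], [192.0, 185.0], [183.0, 165.0], [173.0, 144.0], [163.0, 122.0]]
-0.03 [[240.0, 223.0], [232.0, 204.0], [224.0, 185.0], [216.0, 165.0], [207.0, 144.0], [197.0, 122.0]]
-0.045 [[270.0, 223.0], [263.0, 205.0], [256.0, 185.0], [248.0, 165.0], [240.0, 144.0], [232.0, 122.0]]
```

>>> {"fn": "apply_moves", "kwargs": {
  "rows": [
    [0, -1.5, 0, 0, 0, 0],
    [0, -3, 0, 0, 0, 0],
    [0, -4, 0, 0, 0, 0],
    [0, -5.1, -0.1, 0, 0, 0],
    [0, -6.2, 0, 0, 0, 0],
    [0, -7.3, 0.1, 0, 0, 0],
    [0, -8.4, 0.3, 0, 0, 0],
    [0, -9.5, 0.6, 0, 0, 0],
    [0, -10.5, 0.9, 0, 0, 0],
    [0, -11.6, 1.4, 0, 0, 0],
    [0, -12.6, 1.9, 0, 0, 0],
    [0, -13.5, 2.5, 0, 0, 0],
    [0, -14.2, 3.0, 0, 0, 0],
    [0, -14.8, 3.5, 0, 0, 0],
    [0, -14.8, 3.5, 0, 0, 0]
  ]
}}

```text
t: 3.35
tool_pos: [0.5823, -0.0221, 0.2306]
tool_rot: [-3.131, 0.245, 0.004]
contact_force: [-0.2, 0.1, -0.8]
opening: -0.0002
```

```bash
python3 - <<'E'
from h import *
o=ctrl.get_obs();print(o["t"],o["tool_pos"],o["opening"],o["contact_force"])
for q in(.8,.85):
    p=sp(-.105,.15*np.sin(q)-.0305,.125+.15*np.cos(q)-.007);print(q,p.round(3),rel(p,SP[2]))
for n,(x,y) in(("scene",(130,150)),("top",(240,110))):
    I=cam(n)["color"];print(blobs(I,(0,190,90),(6,255,255)));cv2.imwrite(f"pics/{n}2.png",cv2.resize(I[y:y+150,x:x+200],None,fx=4,fy=4,interpolation=cv2.INTER_CUBIC))
E
```

```text
3.35 [ 0.58227136 -0.02209021  0.23064044] -0.00016814345641362217 [-0.15635925  0.07459163 -0.79199764]
0.8 [ 0.584 -0.013  0.223] [ 0.02 -0.97  0.81 -0.01  0.03 -0.04]
0.85 [ 0.585 -0.007  0.217] [ 0.02 -1.48  1.37 -0.01  0.03 -0.04]
[([337.1, 221.1], [332, 216, 11, 11, 82])]
[([213.2, 216.2], [209, 212, 11, 10, 71])]
```

View pics/scene2.png

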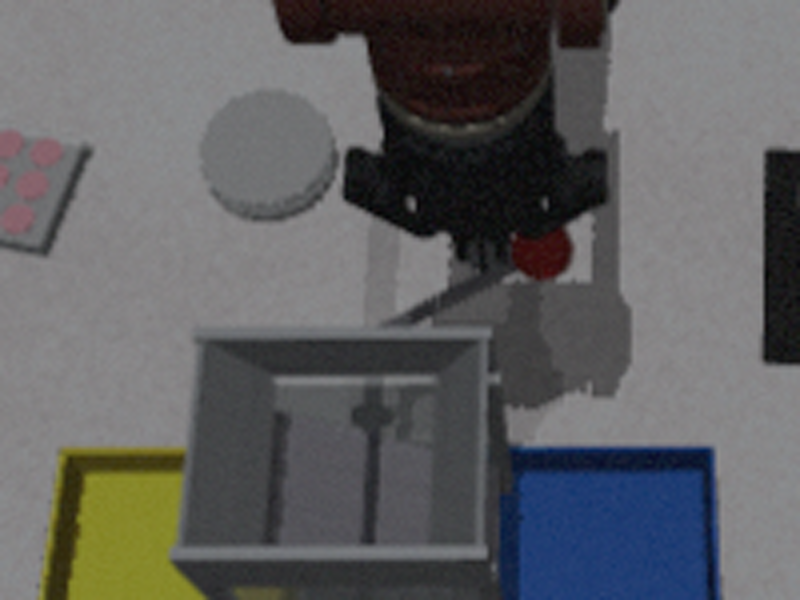

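The knob has moved right to about (542,248) in the crop (265,212 in the full image), with the finger beside it. I'll keep going to the stop.

>>> {"fn": "apply_moves", "kwargs": {
  "rows": [
    [0, -0.5, 0.4, 0, 0, 0],
    [0, -1.0, 0.8, 0, 0, 0],
    [0, -1.2, 1.0, 0, 0, 0],
    [0, -1.4, 1.0, 0, 0, 0],
    [0, -1.5, 1.0, 0, 0, 0],
    [0, -1.5, 1.0, 0, 0, 0]
  ]
}}

```text
t: 4.05
tool_pos: [0.5845, -0.0104, 0.2215]
tool_rot: [3.127, -0.247, -0.003]
contact_force: [-0.8, -9.5, 0.7]
opening: -0.0002
```

```bash
python3 - <<'E'
from h import *
o=ctrl.get_obs();print(o["t"],o["tool_pos"],o["contact_force"])
for n,(x,y) in(("scene",(130,150)),):
    im=cam(n);I=im["color"];print((P(im,sp(-.105,.15*np.sin(.8),.125+.15*np.cos(.8)))[0]-[x,y])*4);cv2.imwrite(f"pics/{n}3.png",cv2.resize(I[y:y+150,x:x+200],None,fx=4,fy=4,interpolation=cv2.INTER_CUBIC))
E
```

```text
4.05 [ 0.58452593 -0.01039747  0.22148251] [-0.80034255 -9.48162325  0.71323312]
[561.8922106  255.77938867]
```

View pics/scene3.png

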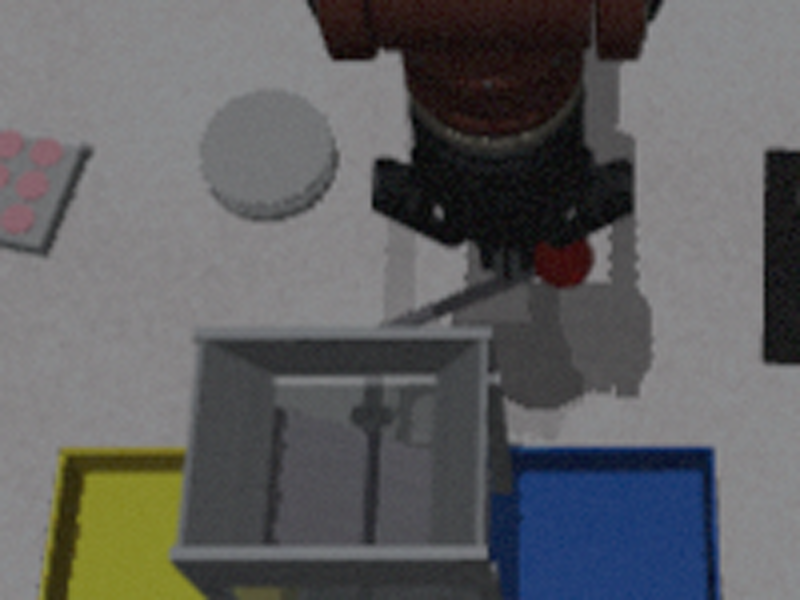

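```bash
python3 - <<'E'
from h import *
for p in([.56,-.03,.31],[.5687,.2798,.20],[.5687,.2798,.13]): print(rel(p,np.radians(32.5)))
E
```

```text
[-2.13  2.36 -8.84  0.04  0.04 -8.31]
[ -6.12 -28.42   2.02   0.04   0.04  -8.31]
[ -6.1  -28.46   9.02   0.04   0.04  -8.31]
```

>>> {"fn": "apply_moves", "kwargs": {
  "rows": [
    [0, 1, 0, 0, 0, 0],
    [0, 3, 0, 0, 0, 0],
    [-0.5, 4, -4, 0, 0, 0],
    [-1, 4, -9, 0, 0, 0],
    [-2, 2, -10, 0, 0, 0],
    [-3, -3, -10, 0, 0, -1.5],
    [-4, -8, -10, 0, 0, -3],
    [-5, -13, -9, 0, 0, -4.5],
    [-6, -18, -7, 0, 0, -6],
    [-6.1, -23, -3, 0, 0, -7.5],
    [-6.1, -27, 0, 0, 0, -8.3],
    [-6.1, -28.4, 5, 0, 0, -8.3],
    [-6.1, -28.4, 8, 0, 0, -8.3],
    [-6.1, -28.4, 8, 0, 0, -8.3],
    [-6.1, -28.4, 8, 0, 0, -8.3],
    [-6.1, -28.4, 8, 0, 0, -8.3]
  ],
  "grip": 0
}}

```text
t: 5.7
tool_pos: [0.5705, 0.2793, 0.1437]
tool_rot: [3.014, 0.876, 0.002]
contact_force: [-0.2, -0.4, 0.4]
opening: 0.0854
```

```bash
python3 - <<'E'
from h import *
o=ctrl.get_obs();print(o["t"],o["tool_pos"],o["contact_force"],o["opening"])
print(rel([.5687,.2798,.012],np.radians(32.5)))
for n,(x,y) in(("scene",(200,150)),("top",(150,110))):
    im=cam(n);I=im["color"];print(P(im,sp(-.105,.15*np.sin(.8),.125+.15*np.cos(.8)))[0],blobs(I,(0,190,60),(6,255,255)),"blue",blobs(I,(100,150,60),(130,255,255)));cv2.imwrite(f"pics/{n}4.png",cv2.resize(I[y:y+150,x:x+200],None,fx=4,fy=4,interpolation=cv2.INTER_CUBIC))
E
```

```text
5.7 [0.57049431 0.2793405  0.14371124] [-0.24573908 -0.38257596  0.42859734] 0.08538042959528
[-0.13 -0.18 13.17  0.04 -0.   -0.02]
[270.47305265 213.94484717] [([270.1, 214.0], [264, 208, 13, 13, 113]), ([337.3, 221.2], [332, 216, 11, 11, 78])] blue [([281.3, 290.3], [248, 262, 62, 54, 2686]), ([310.9, 394.2], [281, 377, 61, 35, 1524])]
[281.27580714 190.63767337] [([282.0, 191.0], [276, 186, 12, 11, 89]), ([213.0, 216.0], [209, 211, 10, 11, 73])] blue [([270.7, 80.5], [250, 73, 42, 16, 621]), ([275.5, 168.5], [251, 144, 52, 50, 1755]), ([277.3, 145.4], [267, 144, 22, 4, 24])]
```

View pics/scene4.png

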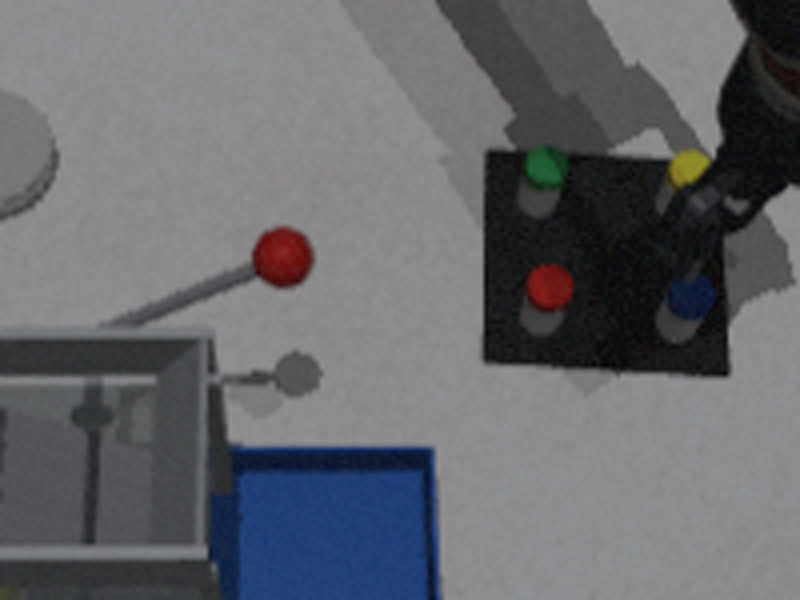

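View pics/top4.png

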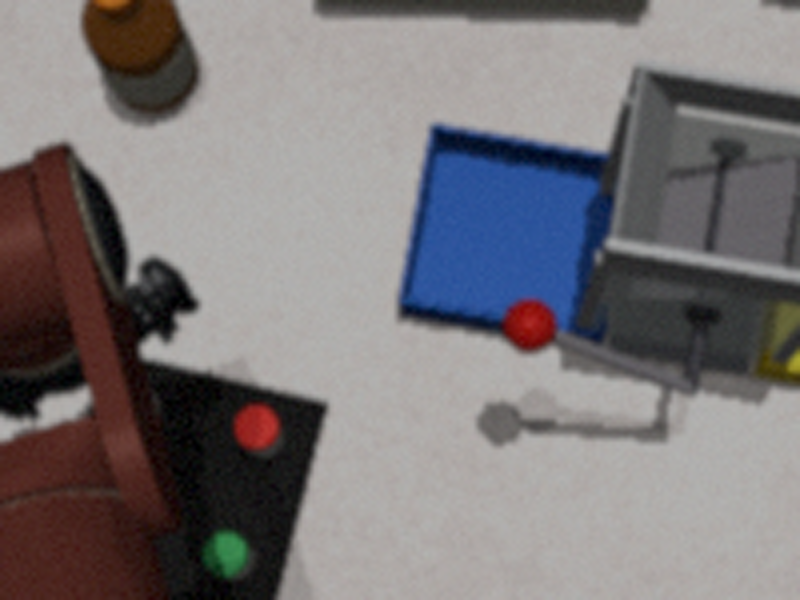

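The lever is at its +y stop: the knob is at (270,214) in scene, as predicted within 1 px. The vial stands untouched, so I'll descend and grip it.

>>> {"fn": "apply_moves", "kwargs": {
  "rows": [
    [-0.1, -0.2, 2, 0, 0, 0],
    [-0.1, -0.2, 5, 0, 0, 0],
    [-0.1, -0.2, 8, 0, 0, 0],
    [-0.1, -0.2, 10.5, 0, 0, 0],
    [-0.1, -0.2, 12.2, 0, 0, 0],
    [-0.1, -0.2, 13.1, 0, 0, 0],
    [-0.1, -0.2, 13.1, 0, 0, 0],
    [-0.1, -0.2, 13.1, 0, 0, 0]
  ],
  "grip": 0
}}

```text
t: 6.6
tool_pos: [0.5705, 0.2805, 0.0149]
tool_rot: [3.014, 0.876, 0.008]
contact_force: [-0.4, -0.2, 0.8]
opening: 0.0853
```

>>> {"fn": "apply_moves", "kwargs": {
  "rows": [
    [0, 0, 0, 0, 0, 0],
    [0, 0, 0, 0, 0, 0],
    [0, 0, 0, 0, 0, 0],
    [0, 0, 0, 0, 0, 0],
    [0, 0, 0, 0, 0, 0],
    [0, 0, 0, 0, 0, 0],
    [0, 0, 0, 0, 0, 0],
    [0, 0, 0, 0, 0, 0]
  ],
  "grip": 1,
  "squeeze": 30
}}

```text
t: 7.4
tool_pos: [0.5709, 0.2807, 0.0155]
tool_rot: [3.014, 0.876, 0.009]
contact_force: [-1.0, -0.1, 5.0]
opening: 0.028
```

>>> {"fn": "apply_moves", "kwargs": {
  "rows": [
    [0, 0, -1, 0, 0, 0],
    [0, 0, -4, 0, 0, 0],
    [0, 0, -8, 0, 0, 0],
    [0, 0, -13, 0, 0, 0],
    [0, 0, -18, 0, 0, 0],
    [0, 0, -23, 0, 0, 0],
    [0, 0, -28, 0, 0, 0],
    [0, 0, -31, 0, 0, 0],
    [0, 0, -31, 0, 0, 0],
    [0, 0, -31, 0, 0, 0]
  ]
}}

```text
t: 8.4
tool_pos: [0.5689, 0.281, 0.3261]
tool_rot: [3.014, 0.876, 0.011]
contact_force: [-0.7, 0.2, -1.0]
opening: 0.0279
```

```bash
python3 - <<'E'
from h import *
o=ctrl.get_obs();print(o["t"],o["tool_pos"],o["contact_force"],o["opening"])
for z in(.33,.24): print(rel(sp(0,0,z),SP[2]))
for n in("scene","top"):
    cv2.imwrite(f"pics/{n}5.png",cam(n)["color"])
E
```

```text
8.4 [0.56892488 0.28099661 0.32614853] [-0.69100145  0.23334253 -1.04502778] 0.027900535502736537
[-1.162e+01  3.830e+01 -2.800e-01  3.000e-02 -9.000e-02  8.230e+00]
[-1.168e+01  3.826e+01  8.720e+00  3.000e-02 -9.000e-02  8.230e+00]
```

View pics/scene5.png

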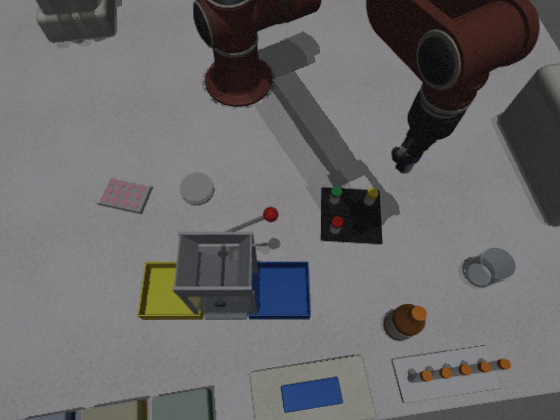

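The vial is off the mat and held, with the opening at 28 mm. The mat now shows only the red, green and yellow caps. Next I'll carry it over the hopper.

>>> {"fn": "apply_moves", "kwargs": {
  "rows": [
    [-1, 3, -1, 0, 0, 0.5],
    [-2, 7, -1.5, 0, 0, 1.5],
    [-3.5, 11, -1.5, 0, 0, 2.5],
    [-5, 15.5, -1.5, 0, 0, 3.5],
    [-6, 20, -1.5, 0, 0, 4.5],
    [-7.5, 24.5, -1.5, 0, 0, 5.5],
    [-9, 29, -1.5, 0, 0, 6.5],
    [-10, 33, -1.5, 0, 0, 7.5],
    [-11, 36.5, -1.5, 0, 0, 8.2],
    [-11.6, 38, -1, 0, 0, 8.2],
    [-11.6, 38.3, 0, 0, 0, 8.2],
    [-11.6, 38.3, 0, 0, 0, 8.2],
    [-11.6, 38.3, 0, 0, 0, 8.2]
  ]
}}

```text
t: 9.8
tool_pos: [0.6747, -0.1032, 0.3226]
tool_rot: [3.132, -0.232, 0.001]
contact_force: [-0.5, 0.4, -0.4]
opening: 0.0282
```

```bash
python3 - <<'E'
from h import *
o=ctrl.get_obs();print(o["t"],o["tool_pos"],o["contact_force"],o["opening"])
print(rel(sp(0,0,.24),SP[2]))
for n,(x,y) in(("scene",(130,120)),("top",(240,80))):
    I=cam(n)["color"];cv2.imwrite(f"pics/{n}6.png",cv2.resize(I[y:y+150,x:x+200],None,fx=4,fy=4,interpolation=cv2.INTER_CUBIC))
E
```

```text
9.8 [ 0.67473442 -0.10318376  0.32263729] [-0.45052778  0.43595225 -0.36566514] 0.028189873121024306
[ 0.14  0.12  8.26  0.01 -0.    0.05]
```

View pics/scene6.png

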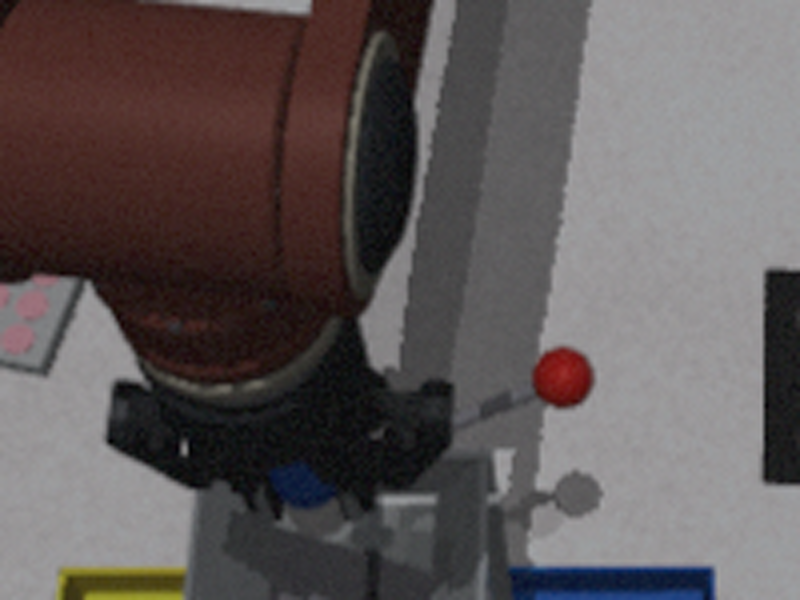

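View pics/top6.png

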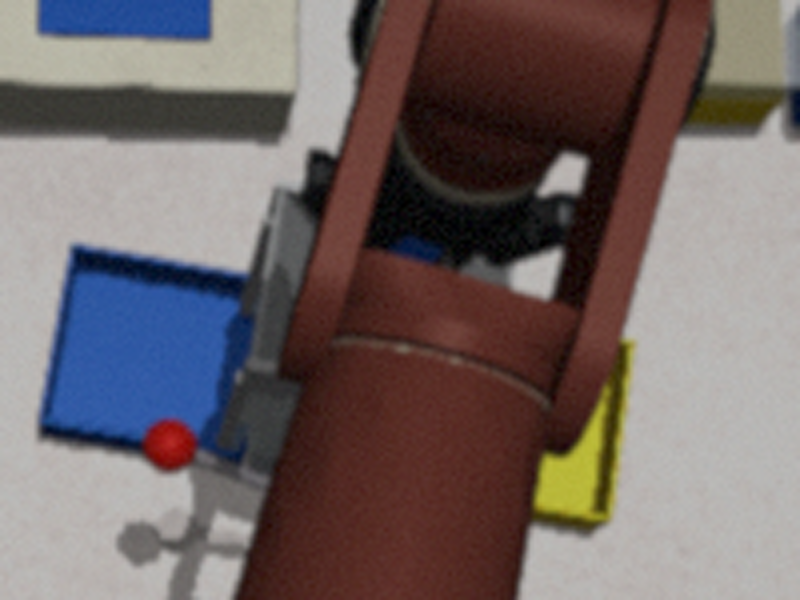

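The vial hangs upright over the middle of the hopper (cap at (303,485) in the scene crop). Now I'll lower it just inside the mouth and release.

>>> {"fn": "apply_moves", "kwargs": {
  "rows": [
    [0.1, 0.1, 1.5, 0, 0, 0],
    [0.1, 0.1, 3.5, 0, 0, 0],
    [0.1, 0.1, 5.5, 0, 0, 0],
    [0.1, 0.1, 7, 0, 0, 0],
    [0.1, 0.1, 8, 0, 0, 0],
    [0.1, 0.1, 8, 0, 0, 0],
    [0.1, 0.1, 8, 0, 0, 0],
    [0.1, 0.1, 8, 0, 0, 0]
  ]
}}

```text
t: 10.7
tool_pos: [0.6769, -0.1047, 0.2459]
tool_rot: [3.131, -0.232, 0.008]
contact_force: [-0.6, 0.1, -0.8]
opening: 0.028
```

>>> {"fn": "apply_moves", "kwargs": {
  "rows": [
    [0, 0, 0, 0, 0, 0],
    [0, 0, 0, 0, 0, 0],
    [0, 0, 0, 0, 0, 0],
    [0, 0, 0, 0, 0, 0],
    [0, 0, 0, 0, 0, 0],
    [0, 0, 0, 0, 0, 0]
  ],
  "grip": 0.35
}}

```text
t: 11.3
tool_pos: [0.6769, -0.1047, 0.2459]
tool_rot: [3.131, -0.232, 0.008]
contact_force: [0.8, -0.1, -0.3]
opening: 0.0553
```

>>> {"fn": "apply_moves", "kwargs": {
  "rows": [
    [0, 0, -2, 0, 0, 0],
    [0, 0, -5, 0, 0, 0],
    [0, 0, -10, 0, 0, 0],
    [-4, 0, -14, 0, 0, 0],
    [-8, 2, -15, 0, 0, 0],
    [-12, 5, -15, 0, 0, 0],
    [-16, 9, -15, 0, 0, 0],
    [-18, 13, -15, 0, 0, 0],
    [-20, 17, -15, 0, 0, 0],
    [-20, 20, -15, 0, 0, 0],
    [-20, 22, -15, 0, 0, 0],
    [-20, 22, -15, 0, 0, 0],
    [-20, 22, -15, 0, 0, 0]
  ]
}}

```text
t: 12.6
tool_pos: [0.4458, -0.2923, 0.3951]
tool_rot: [3.131, -0.233, 0.008]
contact_force: [0.8, 0.3, 0.3]
opening: 0.0554
```

```bash
python3 - <<'E'
from h import *
o=ctrl.get_obs();print(o["t"],o["tool_pos"],o["contact_force"],o["opening"])
for n,(x,y) in(("scene",(130,180)),("top",(240,110))):
    im=cam(n);I=im["color"];print(blobs(I,(0,190,60),(6,255,255)),P(im,sp(-.105,.15*np.sin(.8),.125+.15*np.cos(.8)))[0]);cv2.imwrite(f"pics/{n}7.png",cv2.resize(I[y:y+150,x:x+200],None,fx=4,fy=4,interpolation=cv2.INTER_CUBIC))
E
```

```text
12.6 [ 0.44584042 -0.29229896  0.39510553] [0.77056872 0.31970049 0.31715218] 0.055367078003311095
[([269.8, 213.7], [264, 208, 13, 13, 102]), ([337.2, 221.3], [332, 216, 11, 11, 75])] [270.47305265 213.94484717]
[([282.1, 190.9], [277, 186, 11, 11, 77]), ([213.1, 216.2], [209, 211, 10, 11, 77])] [281.27580714 190.63767337]
```

View pics/scene7.png

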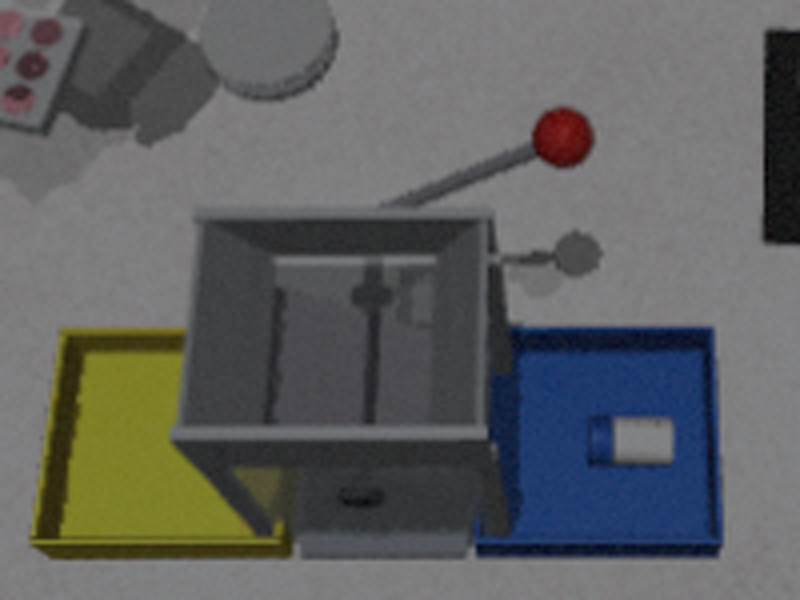

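View pics/top7.png

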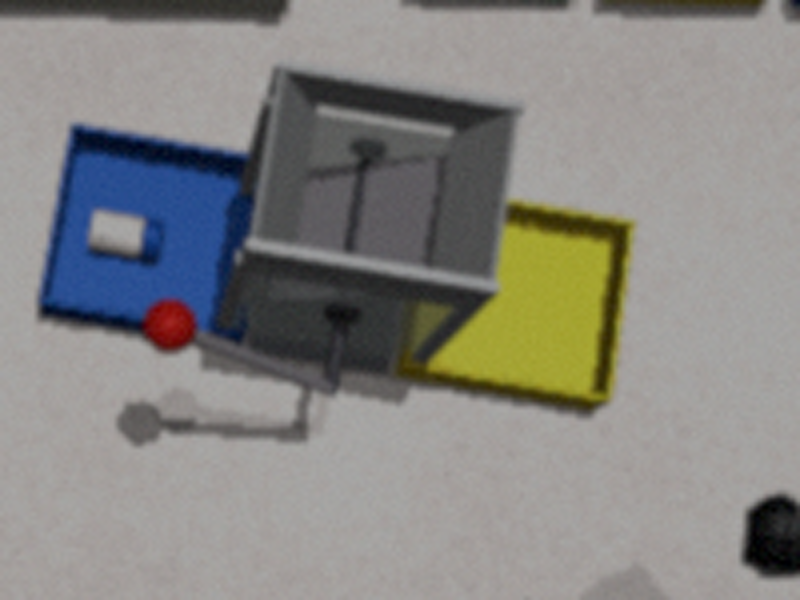

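The vial lies in the blue tray (scene crop (632,440), top crop (123,233)). The lever is at its stop and the arm is clear. I'll let it settle briefly, recheck, and hand in.

>>> {"fn": "apply_moves", "kwargs": {
  "rows": [
    [0, 0, 0, 0, 0, 0],
    [0, 0, 0, 0, 0, 0],
    [0, 0, 0, 0, 0, 0],
    [0, 0, 0, 0, 0, 0],
    [0, 0, 0, 0, 0, 0],
    [0, 0, 0, 0, 0, 0],
    [0, 0, 0, 0, 0, 0],
    [0, 0, 0, 0, 0, 0],
    [0, 0, 0, 0, 0, 0],
    [0, 0, 0, 0, 0, 0]
  ]
}}

```text
t: 13.7
tool_pos: [0.4462, -0.2916, 0.3953]
tool_rot: [3.131, -0.23, 0.009]
contact_force: [0.3, -0.5, 0.7]
opening: 0.0558
```

```bash
python3 - <<'E'
from h import *
I=cam("top")["color"];J=cv2.imread("pics/top7.png")
z=cv2.resize(I[110:260,240:440],None,fx=4,fy=4,interpolation=cv2.INTER_CUBIC)
d=cv2.absdiff(z,J)[100:360,30:250];print("max diff tray/knob region",d.max(),d.mean(),ctrl.get_obs()["t"])
if d.max()<60: print(ctrl.finish_job())
E
```

```text
max diff tray/knob region 18 1.935541958041958 13.75
the job is handed in; nothing more can be done
None
```

The job is done and handed in at about 13.8 s: the lever is over on the blue-tray side (+y), and the blue-capped vial is lying in the blue tray.

- **Lever:** I pushed the knob over with the shut fingers until the force rose to about 9.5 N. The knob then sat within about 1 px of where it should be at 0.8 rad. It was still there after the vial had dropped.
- **Vial:** I gripped it at 28 mm opening, carried it to the hopper mouth and released it. It slid down the chute into the blue tray.
- **Last checks:** Top views taken about 1 s apart showed no movement of the tray or knob, and the arm was well clear of everything. The other three vials looked untouched.
- **Disagreements:** The sorter fit left up to 3 px of error at the hopper rim corners. The blue tray's corners appeared up to about 4 px from where I predicted them. I accepted both because the hopper mouth left plenty of room, and no check failed.

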